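# Third V-block from the tipping bin

## Task

A long shaft is to be laid on three V-blocks. Tip the grey bin forward to its stop, take the V-block out of the back of it and set it down gently on the dark granite plate, groove up, midway between the two V-blocks standing there and in line with them, so that the three grooves make one straight channel. Do not shift the two standing blocks and leave the other things alone.

Things in the scene. Friction and masses are not known exactly. Their poses are not given: they have to be found in the camera images.
- vblock_loose: a plain steel V-block, 46 mm long (its x axis, the groove's direction), 40 mm wide (y), 42 mm tall (z); a 90-degree groove 32 mm wide and 16 mm deep runs along its top; sides, ends and underside are flat; both ends alike; about 0.5 kg; origin at the centre of its underside. This one starts standing groove up in the pocket at the back of the bin, its groove running from front to back of the bin, anywhere within 22 mm of the bin's middle sideways
- vblock_near: a plain steel V-block, 46 mm long (its x axis, the groove's direction), 40 mm wide (y), 42 mm tall (z); a 90-degree groove 32 mm wide and 16 mm deep runs along its top; sides, ends and underside are flat; both ends alike; about 0.5 kg; origin at the centre of its underside. It stands on the plate, loose, at the end of the row nearer the robot; its x axis points along the row to the other standing block
- vblock_far: a plain steel V-block, 46 mm long (its x axis, the groove's direction), 40 mm wide (y), 42 mm tall (z); a 90-degree groove 32 mm wide and 16 mm deep runs along its top; sides, ends and underside are flat; both ends alike; about 0.5 kg; origin at the centre of its underside. It stands on the plate, loose, at the far end of the row, exactly in line with the near one (same direction), 188 to 208 mm from it centre to centre
- plate: dark granite plate, fixed, 290 mm (x) by 130 mm (y), 20 mm thick; origin at the centre of its underside; the standing blocks are on its top and the row runs roughly along its x axis
- stand: grey painted stand of the bin, fixed; origin on the table under the pivot, -x is its front (roughly towards the robot). Base 8 mm thick, 224 mm wide, from x = -65 to 135 mm. The pivot axis runs along its y, 45 mm above the origin; two ears 63 mm high hold it at y = +-103 mm. Its axes are the bin's when upright
- shelf_front (a point): middle of the front wire of the wire shelf above the bin's back, 165 mm above the table, at x = 70 mm of the stand. Three 8 mm wires run along y at the stand's x = 70, 95, 120 mm; side wires at y = +-106 mm from x = 68 mm to two posts at x = 122 mm. It bars reaching straight down to the block while the bin is upright
- bin (a joint): angle of the open grey bin about its pivot, rad: 0 upright (start), 0.5 fully forward at its stop (top swung towards the stand's -x). Stiff pivot, 0.3 N m of friction: it stays where it is left (creeps back under 0.005 rad/s); about 10 to 15 N on the front wall's top edge tips it, forward at first, then forward and down. Tipped, the block stays in its pocket, leaning with the bin (may slide 6 mm forward)
- bin_rim (a point): middle of the top edge of the bin's front wall (5 mm thick, 190 mm wide), moving with the bin, axes the bin's; at x = -52.5, z = 68 mm from the pivot. Behind this wall the bin is empty for 69 mm back to a low rib: closed fingers put in there can pull the wall forward
- bin_pocket (a point): centre of the floor of the pocket at the bin's back where the block stands, moving with the bin, axes the bin's; at x = 50, z = 8 mm from the pivot. The pocket is 54 mm long (x) from a rib 10 mm high in front to the back wall (50 mm high), and 180 mm wide between side walls 45 mm high; the front wall is 60 mm high (all above the floor)
- chuck: bystander: a drill chuck standing on the table, 45 mm in diameter, 74 mm high; origin at the centre of its underside
- wrench: bystander: steel wrench 200 mm long lying on the table at one side; origin near its middle
- hammer: bystander: hammer 260 mm long lying on the table between plate and stand, handle towards the robot; origin near its middle
Mind the look-alikes: they are no part of the job. What is shaped like the vblock_loose but blue or orange is not meant.

How it is judged:
By the outcome, as a careful person would: the job done as asked, in the order asked, and still so for the second after the job is handed in, with the robot touching nothing.
It also fails if it takes over 61 s, if anything falls off the work surface, if the arm or the gripper's body presses on something with over 40 N, if the wrist force passes 120 N, or if a joint passes its speed limit or range.

## Robot

A 6-joint arm with a two-finger parallel gripper is mounted at the origin on the work surface. World frame = base frame: x ahead of the robot, y to its left, z up, the work surface at z = 0. Lengths are in m, angles in rad, forces in N, time in s.
With the tool pointing down it reaches from about 0.375 to 0.9 m from the base axis. Payload 3.1 kg.
Tool frame: the origin (TCP) lies midway between the tips of the shut fingers; the grasp point (between the pads) lies 19 mm behind it; x points along the fingers, y is the direction in which the jaws open and shut, and the axes are right-handed (so a half turn about x gives the same grasp; the last joint's range is limited). The gripper opens to 87 mm and grips with 3 to 60 N. Pads are 19 mm wide; open, the fingers measure 117 mm over their backs; the gripper's body (75 mm by 190 mm) begins 51 mm behind the grasp point.
Start: joints at [0.951, 0.527, 1.433, -0, 1.181, -0.178], TCP at [0.267, 0.565, 0.223] pointing down, gripper open.
Joint ranges: [-3.08, 3.08], [-0.75, 2.2], [0.22, 2.44], [-1.43, 4.57], [0, 2.65], [-2.85, 2.85]. Speed limits (rad/s): [2.79, 2.79, 3.14, 3.14, 3.14, 3.14].

## Interface

Orientations are given as a unit quaternion [x, y, z, w].
In Python, from rig import get_obs, imaging, robot gives the robot as it stands.
- The arm moves only by the shell command python3 -m inch 'ROWS' [FORCE]. ROWS is JSON, a list of rows, each a list of 3 entries, a list of its own where there are three numbers: the finger opening in mm, from 0 to 87, then the shift along the tool's x, y, z in mm, then the turn, a rotation vector about the tool's x, y, z in degrees. In form: [[grip, [dx, dy, dz], [wx, wy, wz]], ...]. A call has 1 to 12 rows; each row shifts and turns the pose as measured when the row begins, along the tool's axes as they then stand; what a row does not reach is not made up. A row lasts 1/8 s, in which the tool goes at most 62.5 mm and 10.7 degrees, less where a joint would pass 70% of its speed; a pose out of reach is approached as far as the arm can. A call with a gripper value outside its range is refused whole. The fingers move at their own pace and stop on an object; FORCE is the grip in N (left out, the last holds). Time passes only in rows, so rows that do not move let the fingers close. It gives the time, the measured TCP pose, the force and the opening at its end, in the units of the state.
- get_obs(): the state, without advancing time (a new reading comes with each control period).
- imaging.camera(name): name is "scene" or "top" or "wrist"; returns the picture (400x640x3 uint8, red, green, blue); there is no depth.
- imaging.camera_params(name): a dict with "camera_matrix" (3x3 intrinsics, pixels), "xyz" and "rotation" of the camera in the world. Camera axes: x right, y down, z forward; pixel columns grow to the right and rows downward; lengths in m; the calibration is good to about 2 mm. A picture is of the moment at which its call begins: read the wrist's pose just before it. camera_params takes no time and is no camera call; for the wrist camera it gives the pose at the moment of the call.
- robot.hand_in(): hands the job in, once; it reports no verdict.
Trained networks look in the newest picture that a camera, given by its name, has taken for a name from the list of things; names that differ only in an ending like _2 or _b are one class to them, and where a whole thing is asked for, a point or a joint stands for the part that bears it (a point fixed in the world has none). Each returns a list of dicts, best first, with "confidence" (0 to 1); they miss things now and then, are a little off and sometimes report something else, mostly with a low value. They report only what shows in the picture. A call takes as long as a camera call. They do not tell look-alikes from the thing itself.
- imaging.cut_out(camera, target): "pixels" (400x640 bool, what is visible of it) and "box" ([centre column, centre row, width, height] in pixels, round what is visible of it).
- imaging.tip_of(camera, target): "pixel" ([column, row] in pixels: a listed point, or the origin of a listed thing).
The state is a dict: "time": time; "q": joint angles; "joint_velocities": joint speeds; "joint_torque": joint torques, N m; "position": TCP position; "tool_rot": TCP orientation; "ft_force": force on the tool from outside, world axes, zero at the start; "moment": the same for the moment, N m; "grip_width": finger opening in m.
Only numpy, scipy, OpenCV 4.12 (cv2) and the standard library are available. Lean on these libraries where they do the work, as an engineer would, in place of code of your own. Each camera call takes 0.05 s, during which the arm holds its last target. There are 200 camera calls.

## Working session

There is one attempt and no reset: what is moved stays moved. The work goes in short steps, Python scripts to look and compute and a shell command to move; the robot and the scene stay as the last step left them, time stands still between calls to the robot, and variables do not carry over. Pictures are saved under pics/ and viewed, about 8 in all and at most 12, crops included, and the job is handed in when it is done.

```bash
ls; mkdir -p pics; cat > h.py <<'E'
import numpy as np, cv2
from rig import get_obs, imaging, robot
from scipy.spatial.transform import Rotation as R
def P(name):
    p=imaging.camera_params(name);return np.array(p["camera_matrix"]),np.array(p["xyz"]),np.array(p["rotation"])
def ray(name,px,p=None):
    K,c,r=p or P(name); d=r@np.linalg.solve(K,[px[0],px[1],1.]); return c,d/np.linalg.norm(d)
def at_z(name,px,z,p=None):
    c,d=ray(name,px,p); return c+d*(z-c[2])/d[2]
def tri(rays):
    A=0;b=0
    for c,d in rays:
        M=np.eye(3)-np.outer(d,d);A=A+M;b=b+M@c
    x=np.linalg.solve(A,b);return x,[np.linalg.norm((np.eye(3)-np.outer(d,d))@(x-c)) for c,d in rays]
def proj(name,X,p=None):
    K,c,r=p or P(name); v=K@(r.T@(np.asarray(X)-c)); return v[:2]/v[2]
E
python3 - <<'E'
from h import *
o=get_obs();print({k:np.round(v,3) for k,v in o.items()})
im={}
for n in("scene","top"):
    im[n]=imaging.camera(n);K,c,r=P(n);print(n,K[0,0],c.round(3),r.round(3).tolist())
    cv2.imwrite(f"pics/{n}0.png",im[n][:,:,::-1])
    np.save(f"pics/{n}0.npy",im[n])
T=["vblock_loose","plate","stand","shelf_front","bin_rim","bin_pocket","chuck","wrench","hammer"]
for t in T:
    for n in("scene","top"):
        print(t,n,[(np.round(d["pixel"],1).tolist(),round(d["confidence"],2)) for d in imaging.tip_of(n,t)])
print(get_obs()["time"])
E
```

```text
pics
{'time': np.float64(0.0), 'q': array([ 0.951,  0.528,  1.434, -0.   ,  1.181, -0.179]), 'joint_velocities': array([ 0.   ,  0.001,  0.001, -0.001, -0.002, -0.001]), 'joint_torque': array([  0.   , -44.004, -17.66 ,   0.063,   0.058,  -0.   ]), 'position': array([0.267, 0.564, 0.222]), 'tool_rot': array([ 0.154,  0.69 , -0.156,  0.69 ]), 'ft_force': array([-0.217, -0.077, -0.228]), 'moment': array([-0.009, -0.023,  0.021]), 'grip_width': np.float64(0.087)}
scene 464.08184317339334 [ 1.147 -0.897  0.94 ] [0.861, 0.233, -0.115, -0.437]
top 383.5050844933243 [0.398 0.065 1.046] [-0.674, 0.732, -0.073, 0.07]
vblock_loose scene [([218.4, 265.0], 0.85), ([320.2, 329.1], 0.78), ([283.3, 274.0], 0.74), ([219.0, 330.0], 0.73), ([357.6, 215.9], 0.68), ([342.3, 305.0], 0.62)]
vblock_loose top [([394.2, 126.2], 0.92), ([483.2, 195.0], 0.73), ([409.9, 175.1], 0.66), ([426.4, 254.3], 0.63), ([428.5, 125.0], 0.51)]
plate scene [([280.9, 270.9], 0.16)]
plate top [([268.8, 209.1], 0.9)]
stand scene [([266.4, 280.9], 0.63)]
stand top [([412.0, 196.8], 0.97)]
shelf_front scene [([288.9, 243.7], 0.77), ([285.2, 271.4], 0.7)]
shelf_front top [([419.8, 156.8], 0.96), ([266.1, 210.8], 0.21)]
bin_rim scene [([251.0, 248.4], 0.96)]
bin_rim top [([427.8, 207.3], 0.93), ([343.5, 166.8], 0.68)]
bin_pocket scene [([280.8, 270.0], 0.78)]
bin_pocket top [([413.7, 182.8], 0.56)]
chuck scene [([348.2, 166.7], 0.7), ([275.7, 228.4], 0.66)]
chuck top [([346.8, 243.6], 0.53)]
wrench scene [([335.7, 206.2], 0.49)]
wrench top [([177.3, 253.9], 0.79)]
hammer scene [([333.5, 257.4], 0.71)]
hammer top [([343.2, 165.0], 0.84)]
1.0
```

```bash
sed -i 's/np.array(p\["rotation"\])/(lambda q: R.from_quat(q).as_matrix() if q.size==4 else q)(np.array(p["rotation"]))/' h.py
python3 - <<'E'
from h import *
s=np.load("pics/scene0.npy");t=np.load("pics/top0.npy")
a=cv2.resize(t[80:300,140:540],(800,440),interpolation=3);cv2.imwrite("pics/a.png",a[:,:,::-1])
b=cv2.resize(s[130:370,170:440],(675,600),interpolation=3);cv2.imwrite("pics/b.png",b[:,:,::-1])
for n,ps in dict(stand=[(266.4,280.9),(412,196.8)],shelf=[(288.9,243.7),(419.8,156.8)],rim=[(251,248.4),(427.8,207.3)],pocket=[(280.8,270),(413.7,182.8)]).items():
    x,e=tri([ray("scene",ps[0]),ray("top",ps[1])]);print(n,x.round(4),np.round(e,4))
for p in[(218.4, 265.0),(320.2, 329.1),(283.3,274),(219,330),(357.6,215.9),(342.3,305)]:print("s",p,at_z("scene",p,.02).round(3))
for p in[(394.2, 126.2),(483.2,195),(409.9,175.1),(426.4,254.3),(428.5,125),(268.8,209.1)]:print("t",p,at_z("top",p,.02).round(3))
E
```

```text
stand [ 0.5716 -0.1852  0.0053] [0.0064 0.0064]
shelf [ 0.6419 -0.1757  0.1656] [0.0026 0.0026]
rim [ 0.5284 -0.1924  0.1106] [0.0009 0.0009]
pocket [ 0.6065 -0.177   0.0566] [0.0021 0.0021]
s (218.4, 265.0) [ 0.423 -0.219  0.02 ]
s (320.2, 329.1) [ 0.783 -0.265  0.02 ]
s (283.3, 274) [ 0.601 -0.155  0.02 ]
s (219, 330) [ 0.572 -0.392  0.02 ]
s (357.6, 215.9) [0.661 0.183 0.02 ]
s (342.3, 305) [ 0.793 -0.171  0.02 ]
t (394.2, 126.2) [ 0.78  -0.153  0.02 ]
t (483.2, 195) [ 0.563 -0.371  0.02 ]
t (409.9, 175.1) [ 0.635 -0.18   0.02 ]
t (426.4, 254.3) [ 0.417 -0.196  0.02 ]
t (428.5, 125) [ 0.776 -0.25   0.02 ]
t (268.8, 209.1) [0.572 0.213 0.02 ]
```

View pics/a.png

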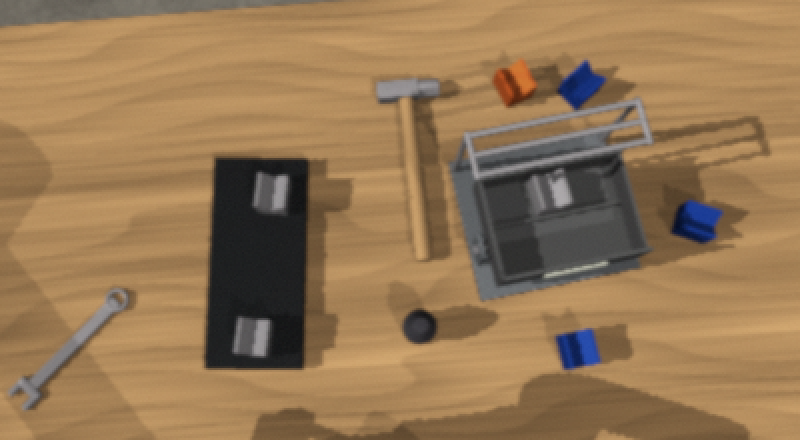

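View pics/b.png

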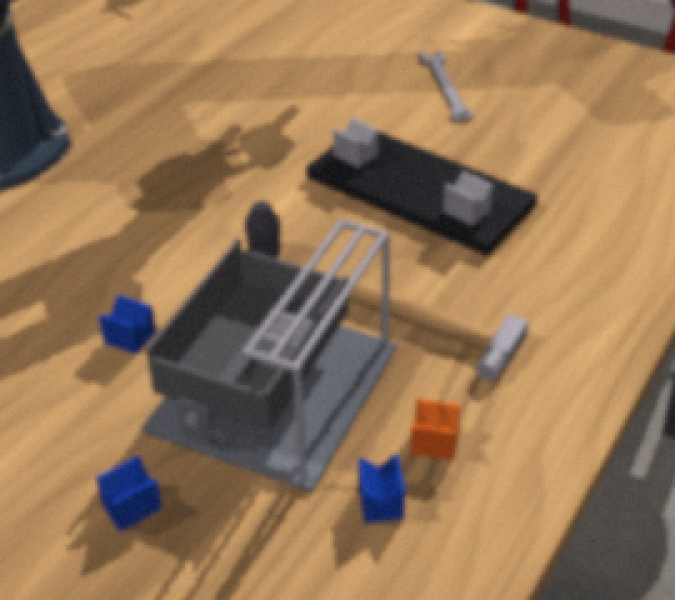

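```bash
cat >> h.py <<'E'
def T(yaw,pitch=0):
    """tool pointing down, jaws (tool y) along horizontal y rotated by yaw; pitch>0: top leans to -x of yaw frame"""
    x=[0,0,-1];y=[0,1,0];z=np.cross(x,y)
    return R.from_euler('z',yaw)*R.from_euler('y',-pitch)*R.from_matrix(np.array([x,y,z]).T)
def plan(pos,rot,n=None,flip=None):
    o=get_obs();p=np.array(o["position"]);r=R.from_quat(o["tool_rot"])
    c=[rot,rot*R.from_euler('x',np.pi)]
    if flip is None: rot=min(c,key=lambda k:(r.inv()*k).magnitude())
    else: rot=c[flip]
    rv=(r.inv()*rot).as_rotvec(degrees=True);d=np.array(pos)-p
    n=n or int(max(np.ceil(np.linalg.norm(d)/.055),np.ceil(np.linalg.norm(rv)/9.5),1))
    rows=[]
    for i in range(n):
        ri=r*R.from_rotvec(rv*i/n,degrees=True)
        rows.append([(1000*ri.inv().apply(d/n)).round(1).tolist(),(rv/n).round(2).tolist()])
    print("n",n,"rotmag",np.linalg.norm(rv).round(1));[print(x) for x in rows]
E
python3 - <<'E'
from h import *
o=get_obs();r=R.from_quat(o["tool_rot"]);print(r.as_matrix().round(3))
K,c,rc=P("wrist");print(K[0,0],(r.inv().apply(c-o["position"])*1000).round(1),(r.inv().as_matrix()@rc).round(3))
y=np.radians(8.4);ux=np.array([np.cos(y),np.sin(y),0])
# blocks approx from top cam at z=.062
for p in[(266,248.5),(275.5,176.5)]:print(at_z("top",p,.055).round(3))
plan([.53,.22,.33],T(0.05))
E
```

```text
[[ 0.     0.428  0.904]
 [ 0.     0.904 -0.428]
 [-1.     0.     0.   ]]
331.3580504095678 [-162.2    0.7  -83.2] [[ 0.001 -0.303  0.953]
 [ 1.    -0.    -0.001]
 [ 0.001  0.953  0.303]]
[0.465 0.22  0.055]
[0.652 0.185 0.055]
n 9 rotmag 28.2
[[-11.9, -22.2, 42.8], [-3.13, 0.0, -0.0]]
[[-11.9, -24.5, 41.5], [-3.13, 0.0, -0.0]]
[[-11.9, -26.7, 40.1], [-3.13, 0.0, -0.0]]
[[-11.9, -28.9, 38.6], [-3.13, 0.0, -0.0]]
[[-11.9, -30.9, 37.0], [-3.13, 0.0, -0.0]]
[[-11.9, -32.9, 35.2], [-3.13, 0.0, -0.0]]
[[-11.9, -34.8, 33.4], [-3.13, 0.0, -0.0]]
[[-11.9, -36.5, 31.4], [-3.13, 0.0, -0.0]]
[[-11.9, -38.2, 29.4], [-3.13, 0.0, -0.0]]
```

```bash
python3 - <<'E'
from h import *
plan([.49,.25,.23],T(-.18))
E
```

```text
n 8 rotmag 15.0
[[-0.9, -23.7, 42.0], [-1.88, 0.0, -0.0]]
[[-0.9, -25.0, 41.2], [-1.88, 0.0, -0.0]]
[[-0.9, -26.4, 40.4], [-1.88, 0.0, -0.0]]
[[-0.9, -27.7, 39.5], [-1.88, 0.0, -0.0]]
[[-0.9, -29.0, 38.6], [-1.88, 0.0, -0.0]]
[[-0.9, -30.2, 37.6], [-1.88, 0.0, -0.0]]
[[-0.9, -31.4, 36.6], [-1.88, 0.0, -0.0]]
[[-0.9, -32.6, 35.5], [-1.88, 0.0, -0.0]]
```

```bash
python3 -m inch '[[87,[-1,-24,42],[-1.9,0,0]],[87,[-1,-25,41],[-1.9,0,0]],[87,[-1,-26,40],[-1.9,0,0]],[87,[-1,-28,40],[-1.9,0,0]],[87,[-1,-29,39],[-1.9,0,0]],[87,[-1,-30,38],[-1.9,0,0]],[87,[-1,-31,37],[-1.9,0,0]],[87,[-1,-32,36],[-1.9,0,0]],[87,[0,0,0],[0,0,0]],[87,[0,0,0],[0,0,0]]]'
python3 - <<'E'
from h import *
o=get_obs();p=P("wrist");im=imaging.camera("wrist");cv2.imwrite("pics/w1.png",im[:,:,::-1])
import pickle
t=imaging.tip_of("wrist","vblock_near");print([(np.round(d["pixel"],1).tolist(),round(d["confidence"],2),at_z("wrist",d["pixel"],.02,p).round(4)) for d in t])
m=imaging.cut_out("wrist","vblock_near");print([(np.round(d["box"],1).tolist(),round(d["confidence"],2)) for d in m])
pickle.dump((o,p,im,t,m),open("w1.pkl","wb"));print(o["time"],o["position"],o["ft_force"])
E
```

```text
time: 2.25
position: [0.5021, 0.2447, 0.2317]
tool_rot: [0.06, 0.703, -0.057, 0.706]
ft_force: [0.6, -0.0, -1.0]
grip_width: 0.087
[([292.2, 141.5], 0.95, array([0.4634, 0.2232, 0.02  ])), ([7.9, 273.0], 0.58, array([ 0.5659, -0.1629,  0.02  ]))]
[([288.5, 147.3, 38.3, 58.7], 0.65)]
2.25 [0.50210118 0.24467942 0.23169671] [ 0.55322307 -0.02303841 -1.01566886]
```

View pics/w1.png

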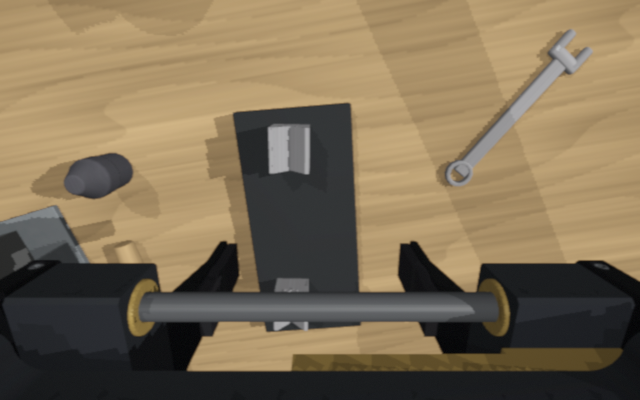

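```bash
python3 -m inch '[[87,[0,0,45],[0,0,0]],[87,[0,0,45],[0,0,0]],[87,[0,0,0],[0,0,0]],[87,[0,0,0],[0,0,0]]]'
cat > look.py <<'E'
import sys,pickle;from h import *
k=sys.argv[1];o=get_obs();p=P("wrist");im=imaging.camera("wrist");cv2.imwrite(f"pics/{k}.png",im[:,:,::-1])
t={};
for n in sys.argv[2:]:
    t[n]=imaging.tip_of("wrist",n);print(n,[(np.round(d["pixel"],1).tolist(),round(d["confidence"],2),at_z("wrist",d["pixel"],.02,p).round(4)) for d in t[n]])
pickle.dump((o,p,im,t),open(k+".pkl","wb"));print(get_obs()["time"],o["position"])
E
python3 look.py w2 vblock_near
python3 -m inch '[[87,[0,-50,0],[0,0,0]],[87,[0,-50,0],[0,0,0]],[87,[0,0,0],[0,0,0]],[87,[0,0,0],[0,0,0]]]'
python3 look.py w3 vblock_near shelf_front bin_rim bin_pocket stand
python3 - <<'E'
import cv2,numpy as np
a=cv2.imread("pics/w2.png")[0:290,160:440];b=cv2.imread("pics/w3.png")[0:290,220:500]
cv2.imwrite("pics/w23.png",cv2.resize(np.hstack([a,b]),(800,414),interpolation=3))
E
```

```text
time: 2.9
position: [0.5876, 0.236, 0.2316]
tool_rot: [0.056, 0.705, -0.053, 0.705]
ft_force: [-0.9, -0.5, 0.7]
grip_width: 0.0868
vblock_near [([284.3, 58.4], 0.88, array([0.4628, 0.2212, 0.02  ]))]
3.0 [0.58760114 0.23596264 0.23159587]
time: 3.5
position: [0.5681, 0.1382, 0.2321]
tool_rot: [0.054, 0.705, -0.051, 0.706]
ft_force: [1.0, -0.0, -0.5]
grip_width: 0.0871
vblock_near [([381.1, 61.5], 0.75, array([0.4614, 0.2223, 0.02  ]))]
shelf_front []
bin_rim []
bin_pocket []
stand [([62.4, 209.2], 0.76, array([ 0.5669, -0.1676,  0.02  ]))]
3.8 [0.56814891 0.13819647 0.23214018]
```

View pics/w23.png

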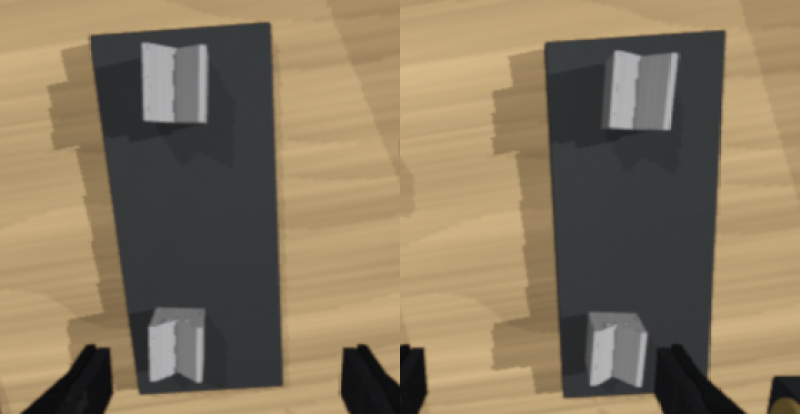

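```bash
cat > fit.py <<'E'
from h import *
from scipy.optimize import minimize
L,W,H=.046,.04,.042
prof=[(-W/2,0),(W/2,0),(W/2,H),(.016,H),(0,H-.016),(-.016,H),(-W/2,H)]
def faces():
    a=[np.array([[s*L/2,y,z] for y,z in prof]) for s in(-1,1)];F=list(a)
    for i in range(7):
        j=(i+1)%7;F.append(np.array([a[0][i],a[0][j],a[1][j],a[1][i]]))
    return F
FA=faces();S=4
def draw(canvas,p,Rm,t):
    K,c,r=p
    for f in FA:
        v=(f@Rm.T+t-c)@r@K.T;uv=v[:,:2]/v[:,2:]
        cv2.fillPoly(canvas,[np.round(((uv+.5)*S-.5)*16).astype(np.int32)],1,shift=4)
def render(p,poses):
    m=np.zeros((400*S,640*S),np.uint8)
    for Rm,t in poses: draw(m,p,Rm,t)
    return cv2.resize(m.astype(np.float32),(640,400),interpolation=cv2.INTER_AREA)
def greymask(im,lo=75,hi=115):
    im=im.astype(float);g=im.mean(2);s=im.max(2)-im.min(2)
    return np.clip((g-lo)/(hi-lo),0,1)*(s<25)
E
cat > row.py <<'E'
import pickle,sys;from fit import *
V=[pickle.load(open(k+".pkl","rb")) for k in("w2","w3")]
def poses(x):
    Rm=R.from_euler('z',x[2]).as_matrix();n=np.array([x[0],x[1],x[4]]);return [(Rm,n),(Rm,n+Rm[:,0]*x[3])]
x0=np.array([.463,.2215,-.18,.196,.02])
D=[]
for o,p,im,t in V:
    roi=np.zeros((400,640),np.uint8)
    X=poses(x0);A=X[0][0];pl=[X[0][1]+A@np.array(q) for q in[(-.045,-.05,0),(.25,-.05,0),(.25,.05,0),(-.045,.05,0)]]
    cv2.fillPoly(roi,[np.int32([proj(0,q,p) for q in pl])],1)
    m=greymask(im,70,100)*roi;D.append((cv2.GaussianBlur(m.astype(np.float32),(0,0),1),p,roi))
def cost(x): return sum(((cv2.GaussianBlur(render(p,poses(x)),(0,0),1)-m)**2*r).sum() for m,p,r in D)
sx=np.array([x0+d for d in np.vstack([np.zeros(5),np.diag([.006,.006,.06,.008,.006])])])
for _ in range(2):
    r=minimize(cost,sx[0],method="Nelder-Mead",options=dict(initial_simplex=sx,xatol=1e-5,fatol=1e-2,maxiter=300))
    sx=np.array([r.x+d for d in np.vstack([np.zeros(5),np.diag([-.003,.003,.03,-.004,.004])])])
print(r.x.round(4),r.fun,cost(x0)); c=poses(r.x);print("mid",((c[0][1]+c[1][1])/2).round(4))
for k in range(2):   # each view alone, z fixed
    D2=D;DD=D[k:k+1]
    f=lambda y:sum(((cv2.GaussianBlur(render(p,poses([*y,r.x[4]])),(0,0),1)-m)**2*q).sum() for m,p,q in DD)
    s=np.array([r.x[:4]+d for d in np.vstack([np.zeros(4),np.diag([-.003,.003,.03,-.004])])])
    q=minimize(f,r.x[:4],method="Nelder-Mead",options=dict(initial_simplex=s,xatol=1e-5,maxiter=200));y=q.x
    print(k,y.round(4),q.fun,(y[:2]+y[3]/2*np.array([np.cos(y[2]),np.sin(y[2])])).round(4))
np.save("row.npy",r.x)
for k,n in enumerate(("w2","w3")):
    im=V[k][2][:,:,::-1].copy();c,_=cv2.findContours((render(V[k][1],poses(r.x))>.5).astype(np.uint8),0,1);cv2.drawContours(im,c,-1,(0,0,255),1);cv2.imwrite(f"pics/f{k}.png",im)
E
python3 row.py
```

```text
[ 0.4671  0.2221 -0.184   0.1911  0.0237] 104.95167541503906 756.76715
mid [0.561  0.2046 0.0237]
0 [ 0.4669  0.222  -0.1832  0.1913] 10.991741180419922 [0.5609 0.2046]
1 [ 0.4673  0.2227 -0.1857  0.1912] 81.71331024169922 [0.5612 0.205 ]
```

```bash
python3 - <<'E'
from h import *
# view pose for the bin: cam roughly above bin; stand approx at (.57,-.18)
y=.147
plan([.58,-.06,.36],T(y))
E
```

```text
n 5 rotmag 16.9
[[-25.8, -38.8, 8.1], [-3.38, 0.02, -0.05]]
[[-25.8, -39.2, 5.8], [-3.38, 0.02, -0.05]]
[[-25.8, -39.5, 3.5], [-3.38, 0.02, -0.05]]
[[-25.7, -39.7, 1.1], [-3.38, 0.02, -0.05]]
[[-25.7, -39.7, -1.2], [-3.38, 0.02, -0.05]]
```

```bash
python3 -m inch '[[87,[-26,-45,16],[-3.4,0,0]],[87,[-26,-47,14],[-3.4,0,0]],[87,[-26,-48,12],[-3.4,0,0]],[87,[-26,-48,9],[-3.4,0,0]],[87,[-26,-48,7],[-3.4,0,0]],[87,[0,0,0],[0,0,0]],[87,[0,0,0],[0,0,0]]]'
python3 look.py b1 bin_rim bin_pocket shelf_front stand vblock_loose
python3 -m inch '[[87,[0,-50,10],[0,0,0]],[87,[0,-50,10],[0,0,0]],[87,[0,-40,10],[0,0,0]],[87,[0,0,0],[0,0,0]],[87,[0,0,0],[0,0,0]]]'
python3 look.py b2 bin_rim bin_pocket shelf_front stand vblock_loose
python3 - <<'E'
import cv2,numpy as np
cv2.imwrite("pics/b12.png",cv2.resize(np.hstack([cv2.imread("pics/b1.png")[:300,:400],cv2.imread("pics/b2.png")[:300,160:560]]),(800,300)))
E
```

```text
time: 4.68
position: [0.6237, -0.1024, 0.3621]
tool_rot: [-0.057, 0.705, 0.061, 0.705]
ft_force: [-0.5, -0.0, -0.3]
grip_width: 0.0872
bin_rim [([255.2, 66.1], 0.97, array([ 0.5154, -0.2087,  0.02  ]))]
bin_pocket []
shelf_front [([253.4, 178.8], 0.78, array([ 0.6783, -0.1938,  0.02  ])), ([488.8, 201.9], 0.2, array([0.6544, 0.1816, 0.02  ]))]
stand [([268.2, 109.4], 0.98, array([ 0.5709, -0.1836,  0.02  ]))]
vblock_loose [([267.4, 144.9], 0.97, array([ 0.6225, -0.1786,  0.02  ])), ([268.0, 240.2], 0.88, array([ 0.7783, -0.1588,  0.02  ])), ([212.4, 225.4], 0.81, array([ 0.7669, -0.2514,  0.02  ])), ([137.5, 89.4], 0.63, array([ 0.5743, -0.372 ,  0.02  ]))]
4.975 [ 0.62374547 -0.10239313  0.3621136 ]
time: 5.6
position: [0.6782, -0.2326, 0.3601]
tool_rot: [-0.059, 0.705, 0.065, 0.704]
ft_force: [1.1, 0.8, 0.5]
grip_width: 0.087
bin_rim [([377.4, 37.0], 0.92, array([ 0.5038, -0.1779,  0.02  ]))]
bin_pocket [([360.9, 126.4], 0.91, array([ 0.6253, -0.1748,  0.02  ]))]
shelf_front [([374.7, 151.5], 0.82, array([ 0.6581, -0.1462,  0.02  ])), ([360.5, 124.4], 0.73, array([ 0.6226, -0.176 ,  0.02  ]))]
stand [([360.9, 88.6], 0.68, array([ 0.5734, -0.186 ,  0.02  ]))]
vblock_loose [([366.4, 122.3], 0.62, array([ 0.6181, -0.168 ,  0.02  ])), ([227.9, 65.6], 0.62, array([ 0.5761, -0.3765,  0.02  ])), ([290.7, 210.6], 0.56, array([ 0.7738, -0.2576,  0.02  ]))]
5.9 [ 0.67816306 -0.23262238  0.36006802]
```

View pics/b12.png

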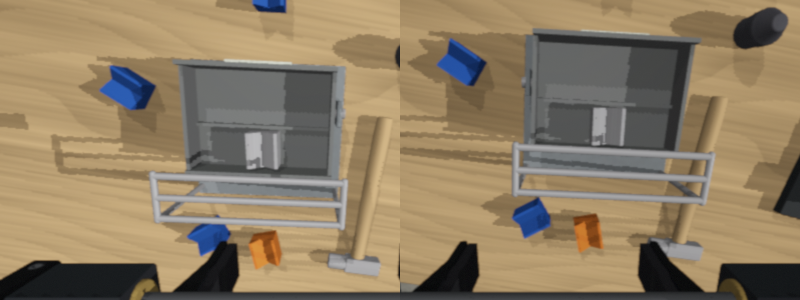

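```bash
python3 - <<'E'
import pickle;from h import *
p1=pickle.load(open("b1.pkl","rb"))[1];p2=pickle.load(open("b2.pkl","rb"))[1]
def t(n,a,b,*ex):
    x,e=tri([ray(0,a,p1),ray(0,b,p2),*ex]);print(n,x.round(4),np.round(e,4));return x
rim=t("rim",(255.2,66.1),(377.4,37));t("rim4",(255.2,66.1),(377.4,37),ray("scene",(251,248.4)),ray("top",(427.8,207.3)))
sh=t("shelf",(253.4,178.8),(374.7,151.5));t("shelf4",(253.4,178.8),(374.7,151.5),ray("scene",(288.9,243.7)),ray("top",(419.8,156.8)))
st=t("stand",(268.2,109.4),(360.9,88.6))
a=t("rimL",(173,62),(290,31));b=t("rimR",(344,68),(457,39))
print("yaw rim",np.degrees(np.arctan2(*(a-b)[:2][::-1]))+90, np.linalg.norm(a-b))
c=t("shL",(153,176),(274,145));d=t("shR",(346,181),(472,155))
print("yaw sh",np.degrees(np.arctan2(*(c-d)[:2][::-1]))+90, np.linalg.norm(c-d))
print("yaw rim->shelf",np.degrees(np.arctan2(sh[1]-rim[1],sh[0]-rim[0])),np.linalg.norm((sh-rim)[:2]))
# line fits: detect corner refine
E
```

```text
rim [ 0.5209 -0.1913  0.1146] [0.0005 0.0005]
rim4 [ 0.5241 -0.1915  0.1107] [0.0039 0.0035 0.0029 0.0049]
shelf [ 0.6419 -0.1734  0.1542] [0.0001 0.0001]
shelf4 [ 0.6408 -0.1744  0.1639] [0.0028 0.0011 0.0025 0.0035]
stand [ 0.5722 -0.1849  0.0084] [0.0007 0.0007]
rimL [ 0.5311 -0.289   0.1038] [0.0003 0.0003]
rimR [ 0.5009 -0.0889  0.0772] [0.0015 0.0015]
yaw rim 8.576884599481062 0.20404235249403943
shL [ 0.654  -0.2834  0.1619] [0.0013 0.0013]
shR [ 0.6259 -0.0691  0.1616] [0.0004 0.0004]
yaw sh 7.472780870165153 0.21622128082661857
yaw rim->shelf 8.423041062755585 0.12236698465670663
```

```bash
cat >> h.py <<'E'
PIV=np.array([.5726,-.184,.045]);YAW=.144
def B(x,y,z,ang=0):  # bin frame mm (from pivot) -> world
    return PIV+R.from_euler('z',YAW).apply(R.from_euler('y',-ang).apply(np.array([x,y,z])/1000))
E
python3 - <<'E'
from h import *
print(B(-52.5,0,68),B(-52.5,0,68,.5),B(-28,0,45))
print(T(.144,.5).apply([1,0,0]))
plan(B(-28,0,155),T(YAW))
print(get_obs()["q"])
E
```

```text
[ 0.52064338 -0.1915339   0.113     ] [ 0.49474026 -0.19528995  0.07950577] [ 0.5448898  -0.18801808  0.09      ]
[ 0.47446344  0.06879893 -0.87758256]
n 4 rotmag 1.9
[[40.4, 16.5, -30.9], [0.46, -0.01, -0.09]]
[[40.4, 16.4, -31.0], [0.46, -0.01, -0.09]]
[[40.3, 16.2, -31.1], [0.46, -0.01, -0.09]]
[[40.3, 16.0, -31.3], [0.46, -0.01, -0.09]]
[-0.48764897  0.56552164  0.97999896  0.00445762  1.60049176 -2.23412102]
```

```bash
python3 -m inch '[[0,[30,16,-37],[0.5,0,0]],[0,[40,16,-37],[0.5,0,0]],[0,[43,16,-30],[0.5,0,0]],[0,[43,16,-20],[0.5,0,0]],[0,[0,0,0],[0,0,0]]]'
python3 - <<'E'
from h import *
plan(B(-28,0,45),T(YAW))
E
```

```text
time: 6.52
position: [0.5432, -0.1861, 0.2043]
tool_rot: [-0.05, 0.703, 0.051, 0.707]
ft_force: [-0.4, -0.2, 0.5]
grip_width: 0.0452
n 3 rotmag 0.3
[[38.1, -0.8, 0.2], [-0.02, 0.11, -0.03]]
[[38.1, -0.8, 0.3], [-0.02, 0.11, -0.03]]
[[38.1, -0.7, 0.4], [-0.02, 0.11, -0.03]]
```

Go down behind the front wall while the fingers finish closing.

```bash
python3 -m inch '[[0,[38,-1,0],[0,0,0]],[0,[38,-1,0],[0,0,0]],[0,[38,-1,0],[0,0,0]],[0,[0,0,-4],[0,0,0]],[0,[0,0,-3],[0,0,0]],[0,[0,0,-2],[0,0,0]]]'
python3 - <<'E'
from h import *
o=get_obs();print((R.from_euler('z',-YAW).apply(o["position"]-PIV)*1000).round(1),o["ft_force"])
r=R.from_quat(o["tool_rot"]);p0=o["position"]
# rigid rotation with bin in steps of 0.1 rad, expressed in current tool axes
v=R.from_euler('z',-YAW).apply(p0-PIV)*1000
for da in (.08,):
    q=B(*v,da);print((r.inv().apply(q-p0)*1000).round(2),np.degrees(da))
    R1=R.from_euler('z',YAW)*R.from_euler('y',-da)*R.from_euler('z',-YAW);print((r.inv()*R1*r).as_rotvec(degrees=True))
E
```

```text
time: 7.28
position: [0.5548, -0.2005, 0.1023]
tool_rot: [-0.059, 0.692, 0.044, 0.718]
ft_force: [-0.2, -0.1, 0.2]
grip_width: 0.0006
[-19.9 -13.7  57.3] [-0.22099951 -0.14710817  0.15920052]
[ 1.61  0.05 -4.57] 4.583662361046586
[ 0.1061167  -4.58241492 -0.01316853]
```

```bash
python3 - <<'E'
from h import *
o=get_obs();print(o["q"],o["joint_velocities"]);plan(B(-30,0,45),T(YAW))
E
```

```text
[-0.53854144  0.62703691  1.65845139  0.00668489  0.8134233  -2.26028129] [-0.01756101 -0.03545295  0.01099119  0.00110127 -0.01853572 -0.01888203]
n 1 rotmag 2.5
[[11.6, 14.0, -10.5], [0.14, 2.07, 1.33]]
```

```bash
python3 -m inch '[[0,[6,7,-5],[0,1,0.7]],[0,[6,7,-5],[0,1,0.6]],[0,[0,0,0],[0,0,0]],[0,[0,0,0],[0,0,0]]]'
python3 - <<'E'
from h import *
o=get_obs();print((R.from_euler('z',-YAW).apply(o["position"]-PIV)*1000).round(1),o["ft_force"],o["joint_velocities"])
plan(B(-35,0,42),T(YAW))
E
```

```text
time: 7.78
position: [0.5436, -0.1878, 0.0917]
tool_rot: [-0.052, 0.704, 0.051, 0.706]
ft_force: [0.1, -0.7, 1.2]
grip_width: 0.0005
[-29.2   0.4  46.7] [ 0.10917144 -0.72664925  1.24433817] [ 0.00498388  0.00328318  0.00630788  0.00070742  0.00317759 -0.0004804 ]
n 1 rotmag 0.2
[[4.7, -0.3, -5.8], [0.15, 0.14, 0.1]]
```

```bash
python3 -m inch '[[0,[2,0,-6],[0,0,0]],[0,[1,0,-5],[0,0,0]],[0,[3,0,-4.5],[0,-4.6,0]],[0,[3,0,-4.5],[0,-4.6,0]],[0,[0,0,0],[0,0,0]]]'
python3 - <<'E'
from h import *
o=get_obs();print((R.from_euler('z',-YAW).apply(o["position"]-PIV)*1000).round(1),o["ft_force"],R.from_quat(o["tool_rot"]).apply([1,0,0]).round(3))
w=(T(YAW).inv()*R.from_quat(o["tool_rot"])).as_rotvec();print(w)
E
```

```text
time: 8.4
position: [0.5299, -0.1919, 0.0842]
tool_rot: [-0.048, 0.638, 0.052, 0.767]
ft_force: [-0.3, -0.2, -0.7]
grip_width: 0.0006
[-43.4  -1.7  39.2] [-0.29952776 -0.152123   -0.74393005] [ 0.18   0.018 -0.983]
[ 0.00289091 -0.18199619 -0.00737095]
```

```bash
python3 -m inch '[[0,[3,0,-5],[0,-4.6,0]],[0,[3,0,-5],[0,-4.6,0]]]';python3 -m inch '[[0,[3,0,-5],[0,-4.6,0]]]'; python3 -m inch '[[0,[3,0,-6],[0,-4.6,0]]]'
python3 - <<'E'
from h import *
o=get_obs();print((R.from_euler('z',-YAW).apply(o["position"]-PIV)*1000).round(1))
w=(T(YAW).inv()*R.from_quat(o["tool_rot"])).as_rotvec();print(w)
im=imaging.camera("scene");cv2.imwrite("pics/s2.png",cv2.resize(im[180:340,190:390],(800,640),interpolation=3)[:600,:,::-1])
E
```

```text
time: 8.65
position: [0.5325, -0.1918, 0.0847]
tool_rot: [-0.042, 0.581, 0.049, 0.812]
ft_force: [-1.0, -0.8, -0.7]
grip_width: 0.0005
time: 8.78
position: [0.5448, -0.1871, 0.0961]
tool_rot: [-0.036, 0.568, 0.04, 0.821]
ft_force: [0.8, -0.3, 0.4]
grip_width: 0.0005
time: 8.9
position: [0.5573, -0.1826, 0.1086]
tool_rot: [-0.033, 0.554, 0.032, 0.831]
ft_force: [-0.6, -0.3, 0.1]
grip_width: 0.0006
[-14.9   3.5  63.6]
[ 0.04928338 -0.3929888  -0.02895394]
```

View pics/s2.png

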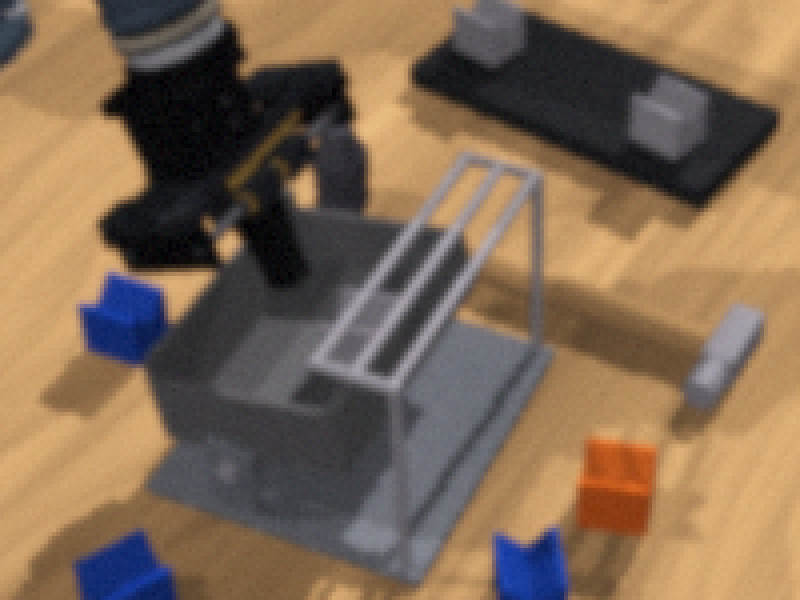

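```bash
python3 -m inch '[[0,[0,0,0],[0,0,0]],[0,[0,0,0],[0,0,0]]]'
python3 - <<'E'
from h import *
o=get_obs();print(o["q"].round(3),(R.from_euler('z',-YAW).apply(o["position"]-PIV)*1000).round(1))
w=(T(YAW).inv()*R.from_quat(o["tool_rot"])).as_rotvec();print(w)
E
```

```text
time: 9.2
position: [0.5578, -0.1822, 0.1097]
tool_rot: [-0.034, 0.554, 0.033, 0.831]
ft_force: [0.2, -0.2, -0.1]
grip_width: 0.0004
[-0.637  0.565  1.915  0.632  0.423 -2.854] [-14.3   3.9  64.7]
[ 0.04741147 -0.39423054 -0.02970816]
```

```bash
python3 -m inch '[[0,[-40,0,0],[0,0,0]],[0,[-40,0,0],[3,7.5,0]],[0,[-30,0,-10],[6,7.5,0]],[0,[0,0,0],[10.5,7,0]],[0,[0,0,0],[10.5,0,0]],[0,[0,0,0],[10.5,0,0]],[0,[0,0,0],[10.5,0,0]],[0,[0,0,0],[10.5,0,0]],[0,[0,0,0],[10.5,0,0]],[0,[0,0,0],[10.5,0,0]],[0,[0,0,0],[10.5,0,0]],[0,[0,0,0],[10.5,0,0]]]'
python3 - <<'E'
from h import *
print(get_obs()["q"].round(3))
plan(B(-30,0,120),T(YAW),flip=1)
E
```

```text
time: 10.7
position: [0.507, -0.1841, 0.196]
tool_rot: [0.552, 0.464, -0.511, 0.468]
ft_force: [0.1, 0.0, 0.6]
grip_width: 0.0007
[-0.587  0.436  1.7    0.065  0.987 -0.492]
n 8 rotmag 74.3
[[4.1, 4.4, 0.1], [9.28, -0.44, -0.07]]
[[4.0, 4.3, -0.6], [9.28, -0.44, -0.07]]
[[4.0, 4.2, -1.4], [9.28, -0.44, -0.07]]
[[4.0, 3.9, -2.0], [9.28, -0.44, -0.07]]
[[4.0, 3.5, -2.7], [9.28, -0.44, -0.07]]
[[4.0, 3.0, -3.2], [9.28, -0.44, -0.07]]
[[3.9, 2.5, -3.7], [9.28, -0.44, -0.07]]
[[3.9, 1.8, -4.1], [9.28, -0.44, -0.07]]
```

```bash
python3 -m inch '[[0,[2,4,0],[10.5,-0.4,0]],[0,[2,4,-1],[10.5,-0.4,0]],[0,[2,4,-2],[10.5,-0.4,0]],[0,[3,4,-2],[10.5,-0.4,0]],[0,[3,4,-3],[10.5,-0.5,0]],[0,[3,3,-3],[10.5,-0.5,0]],[0,[3,2,-4],[10.5,-0.5,0]],[0,[0,0,0],[0,0,0]]]'
python3 - <<'E'
from h import *
print(get_obs()["q"].round(3))
plan(B(-30,0,45),T(YAW),flip=1)
E
```

```text
time: 11.7
position: [0.5337, -0.1902, 0.1736]
tool_rot: [-0.704, -0.047, 0.707, -0.045]
ft_force: [0.3, 0.3, -0.3]
grip_width: 0.0005
[-0.54   0.513  1.627  0.     1.005  0.9  ]
n 2 rotmag 0.8
[[41.8, -0.2, -4.8], [-0.39, 0.09, 0.08]]
[[41.8, -0.3, -4.7], [-0.39, 0.09, 0.08]]
```

```bash
python3 -m inch '[[0,[28,0,-5],[0,0,0]],[0,[28,0,-4],[0,0,0]],[0,[28,0,0],[0,0,0]],[0,[0,0,0],[0,0,0]],[0,[1,0,6],[0,0,0]],[0,[0,0,0],[0,0,0]]]'
python3 - <<'E'
from h import *
o=get_obs();print((R.from_euler('z',-YAW).apply(o["position"]-PIV)*1000).round(1),o["ft_force"])
E
python3 -m inch '[[0,[0,0,4],[0,0,0]]]';python3 -m inch '[[0,[3,0,4.5],[0,4.6,0]]]';python3 -m inch '[[0,[3,0,4.5],[0,4.6,0]]]'
python3 - <<'E'
from h import *
o=get_obs();print((R.from_euler('z',-YAW).apply(o["position"]-PIV)*1000).round(1),o["q"].round(3))
E
```

```text
time: 12.45
position: [0.5355, -0.1911, 0.0882]
tool_rot: [-0.704, -0.052, 0.706, -0.051]
ft_force: [-0.0, 0.3, 0.4]
grip_width: 0.0004
[-37.8  -1.7  43.2] [-0.02936445  0.25293594  0.38260924]
time: 12.58
position: [0.5321, -0.1922, 0.0892]
tool_rot: [-0.705, -0.051, 0.706, -0.052]
ft_force: [-0.0, 0.4, 0.1]
grip_width: 0.0006
time: 12.7
position: [0.5297, -0.1935, 0.0875]
tool_rot: [0.734, 0.053, -0.675, 0.051]
ft_force: [-0.0, 0.4, -0.1]
grip_width: 0.0003
time: 12.82
position: [0.5259, -0.1945, 0.0851]
tool_rot: [0.762, 0.055, -0.643, 0.05]
ft_force: [0.0, 0.7, -0.3]
grip_width: 0.0006
[-47.7  -3.7  40.1] [-0.616  0.606  1.826  0.202  0.593  0.645]
```

```bash
python3 -m inch '[[0,[2,0,5],[0,4.6,0]]]';python3 -m inch '[[0,[3,0,5],[0,4.6,0]]]';python3 -m inch '[[0,[3,0,5],[0,4.6,0]]]'
python3 - <<'E'
from h import *
o=get_obs();print((R.from_euler('z',-YAW).apply(o["position"]-PIV)*1000).round(1),o["q"].round(3),o["ft_force"])
w=(T(YAW).inv()*R.from_quat(o["tool_rot"])*R.from_euler('x',np.pi)).as_rotvec();print(w)
im=imaging.camera("scene");cv2.imwrite("pics/s3.png",cv2.resize(im[180:340,190:390],(800,640),interpolation=3)[:600,:,::-1])
E
```

```text
time: 12.95
position: [0.5242, -0.1957, 0.0842]
tool_rot: [0.79, 0.055, -0.609, 0.048]
ft_force: [16.6, 9.4, -5.8]
grip_width: 0.0006
time: 13.08
position: [0.5231, -0.1967, 0.0823]
tool_rot: [0.815, 0.056, -0.574, 0.046]
ft_force: [13.4, 9.3, -2.8]
grip_width: 0.0003
time: 13.2
position: [0.5225, -0.1968, 0.0805]
tool_rot: [0.834, 0.059, -0.547, 0.044]
ft_force: [5.8, 4.9, 4.0]
grip_width: 0.0003
[-51.4  -5.5  35.5] [-0.732  0.612  1.991  0.882  0.401 -0.108] [5.84441839 4.93983397 3.9816471 ]
[-0.00406088 -0.40880231 -0.00802794]
```

View pics/s3.png

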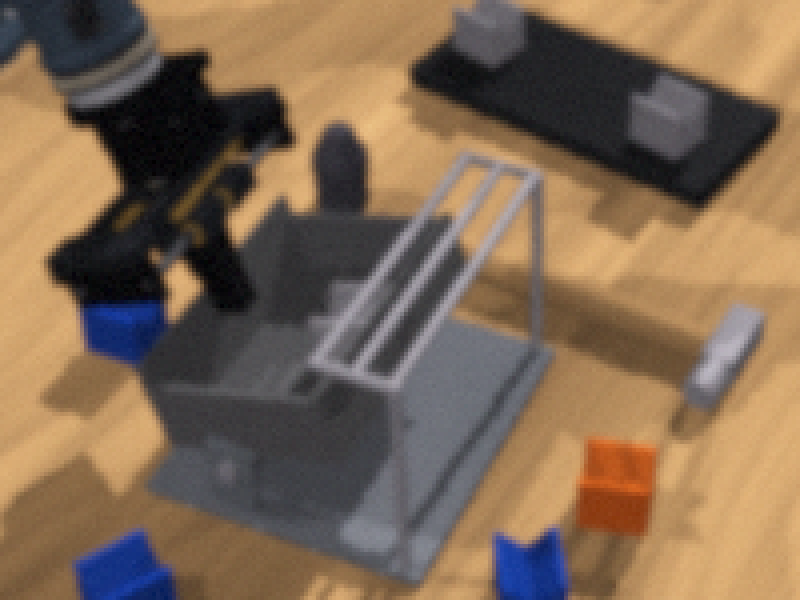

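```bash
python3 -m inch '[[0,[2,-1,5],[0,1.8,0]]]';python3 -m inch '[[0,[2,-1,5],[0,1.8,0]]]';python3 -m inch '[[0,[2,-1,5],[0,1.8,0]]]'
python3 - <<'E'
from h import *
o=get_obs();print((R.from_euler('z',-YAW).apply(o["position"]-PIV)*1000).round(1),o["q"].round(3),o["ft_force"])
w=(T(YAW).inv()*R.from_quat(o["tool_rot"])*R.from_euler('x',np.pi)).as_rotvec();print(w)
E
```

```text
time: 13.38
position: [0.5204, -0.1972, 0.0782]
tool_rot: [0.844, 0.059, -0.531, 0.043]
ft_force: [10.3, 3.5, -0.2]
grip_width: 0.0006
time: 13.5
position: [0.5196, -0.1974, 0.0765]
tool_rot: [0.854, 0.06, -0.514, 0.042]
ft_force: [6.1, 3.1, 2.7]
grip_width: 0.0005
time: 13.62
position: [0.5187, -0.1974, 0.0747]
tool_rot: [0.864, 0.061, -0.497, 0.042]
ft_force: [4.2, 2.9, 4.3]
grip_width: 0.0005
[-55.3  -5.6  29.7] [-0.797  0.648  2.072  1.38   0.42  -0.669] [4.21038556 2.85252807 4.32508364]
[-0.00667974 -0.52562472 -0.01182724]
```

```bash
python3 -m inch '[[0,[3,-1,6],[0,0,0]]]';python3 -m inch '[[0,[3,-1,6],[0,0,0]]]';python3 -m inch '[[0,[3,-1,6],[0,0,0]]]'
python3 - <<'E'
from h import *
o=get_obs();print((R.from_euler('z',-YAW).apply(o["position"]-PIV)*1000).round(1),o["q"].round(3),o["ft_force"])
w=(T(YAW).inv()*R.from_quat(o["tool_rot"])*R.from_euler('x',np.pi)).as_rotvec();print(w)
E
```

```text
time: 13.75
position: [0.5169, -0.1976, 0.071]
tool_rot: [0.866, 0.061, -0.495, 0.043]
ft_force: [2.3, 2.1, 5.4]
grip_width: 0.0004
time: 13.88
position: [0.5154, -0.1977, 0.0675]
tool_rot: [0.868, 0.061, -0.492, 0.043]
ft_force: [4.8, 1.2, 12.7]
grip_width: 0.0009
time: 14.0
position: [0.5166, -0.1979, 0.066]
tool_rot: [0.871, 0.061, -0.486, 0.044]
ft_force: [8.4, 2.9, 19.1]
grip_width: 0.0003
[-57.5  -5.7  21. ] [-0.815  0.677  2.095  1.529  0.437 -0.845] [ 8.36011594  2.90037768 19.12059989]
[-0.00959908 -0.5522015  -0.01476828]
```

```bash
python3 -m inch '[[0,[-1,0,7],[0,-1,0]]]';python3 -m inch '[[0,[0,0,7],[0,-1,0]]]'
python3 - <<'E'
from h import *
o=get_obs();print((R.from_euler('z',-YAW).apply(o["position"]-PIV)*1000).round(1),o["q"].round(3),o["ft_force"])
w=(T(YAW).inv()*R.from_quat(o["tool_rot"])*R.from_euler('x',np.pi)).as_rotvec();print(w)
px={}
for n in("scene","top"):
    im=imaging.camera(n);px[n]=imaging.tip_of(n,"bin_rim");print([(d["pixel"],d["confidence"]) for d in px[n]])
    for a in(.35,.4,.45,.5):print(n,a,proj(n,B(-52.5,0,68,a)).round(1))
    cv2.imwrite(f"pics/{n}4.png",im[:,:,::-1])
E
```

```text
time: 14.12
position: [0.516, -0.1984, 0.0669]
tool_rot: [0.87, 0.063, -0.487, 0.044]
ft_force: [18.4, 6.5, -1.1]
grip_width: 0.0005
time: 14.25
position: [0.516, -0.1984, 0.067]
tool_rot: [0.87, 0.065, -0.488, 0.044]
ft_force: [15.0, 6.1, 1.7]
grip_width: 0.0005
[-58.1  -6.2  22. ] [-0.817  0.673  2.09   1.49   0.439 -0.812] [14.97071119  6.12545784  1.69609682]
[-0.01599194 -0.54758737 -0.01003293]
[]
scene 0.35 [243.3 250.8]
scene 0.4 [242.7 251.6]
scene 0.45 [242.2 252.4]
scene 0.5 [241.7 253.3]
[([429.1, 223.1], 0.74), ([411.5, 180.6], 0.42)]
top 0.35 [428.3 219.6]
top 0.4 [428.2 220.7]
top 0.45 [428.  221.6]
top 0.5 [427.9 222.5]
```

```bash
python3 -m inch '[[0,[4,0,14],[0,0,0]]]';python3 -m inch '[[0,[4,0,14],[0,0,0]]]'; python3 -m inch '[[0,[-3,0,-6],[0,0,0]],[0,[-40,0,-8],[0,0,0]],[0,[-50,0,0],[0,0,0]],[87,[-20,0,0],[0,0,0]],[87,[0,0,0],[0,0,0]]]'
python3 look.py c1 bin_rim bin_pocket vblock_loose shelf_front
python3 - <<'E'
from h import *
o=get_obs();print((R.from_euler('z',-YAW).apply(o["position"]-PIV)*1000).round(1),o["q"].round(3))
w=(T(YAW).inv()*R.from_quat(o["tool_rot"])*R.from_euler('x',np.pi)).as_rotvec();print(w)
im=imaging.camera("top");print([(np.round(d["pixel"],1),d["confidence"]) for d in imaging.tip_of("top","bin_rim")])
print(proj("top",B(-52.5,0,68,0)))
E
```

```text
time: 14.58
position: [0.5174, -0.1989, 0.065]
tool_rot: [0.877, 0.068, -0.473, 0.045]
ft_force: [16.8, 9.8, 44.5]
grip_width: 0.0005
time: 14.7
position: [0.5194, -0.1997, 0.0639]
tool_rot: [0.885, 0.071, -0.457, 0.046]
ft_force: [11.6, 9.0, 39.2]
grip_width: 0.0003
time: 15.32
position: [0.4676, -0.21, 0.1721]
tool_rot: [0.887, 0.069, -0.453, 0.052]
ft_force: [0.1, 0.6, 0.4]
grip_width: 0.013
bin_rim [([304.7, 243.3], 0.93, array([ 0.5045, -0.1944,  0.02  ]))]
bin_pocket []
vblock_loose [([385.6, 48.2], 0.98, array([ 0.7653, -0.2491,  0.02  ])), ([482.9, 215.0], 0.78, array([ 0.5675, -0.3746,  0.02  ])), ([310.6, 123.3], 0.73, array([ 0.6422, -0.1757,  0.02  ])), ([296.2, 331.5], 0.71, array([ 0.4211, -0.2018,  0.02  ])), ([322.5, 29.8], 0.66, array([ 0.7783, -0.1667,  0.02  ]))]
shelf_front [([314.7, 18.4], 0.66, array([ 0.7945, -0.1537,  0.02  ]))]
15.575 [ 0.46759589 -0.21000598  0.17213097]
[-107.3   -9.3  124.5] [-0.976  0.426  2.15   1.172  0.603 -0.598]
[-0.03517219 -0.62131374 -0.0141091 ]
[(array([427.9, 220.7]), 0.75), (array([347.7, 242.3]), 0.51)]
[428.38372699 210.53817941]
```

View pics/c1.png

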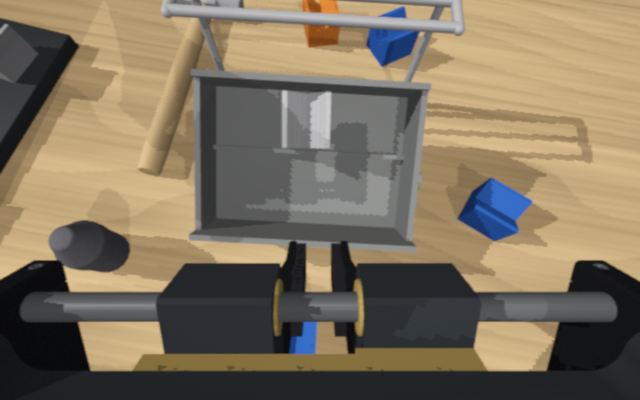

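```bash
cat > binfit.py <<'E'
import pickle,h;from h import *
from scipy.optimize import least_squares
o,p,im,t=pickle.load(open("c1.pkl","rb"))
# tool y = -bin y, image right = tool y -> left = +y
obs={(-55,95,68):(189,236),(-55,-95,68):(414,248),(82,95,58):(192,72),(82,-95,58):(430,86)}
def f(x,free=True):
    h.PIV=np.array([.5726+x[1],-.184+x[2],.045]);h.YAW=.144+x[3]
    return np.concatenate([proj(0,h.B(*k,x[0]),p)-v for k,v in obs.items()]+[np.array(x[1:])/[.003,.003,.02]])
r=least_squares(f,[.45,0,0,0]);print(r.x.round(4),r.fun.round(1))
print([(a,np.abs(f([a,*r.x[1:]])).max().round(1)) for a in(.35,.4,.45,.5)])
pk=h.B(50,0,8,r.x[0]);print(pk,proj(0,pk,p))
E
python3 binfit.py
```

```text
[ 0.5267  0.0006 -0.0013 -0.0232] [ 0.1  3.   0.6  3.4 -2.3 -4.3  1.7 -3.4  0.2 -0.4 -1.2]
[(0.35, np.float64(12.3)), (0.4, np.float64(10.5)), (0.45, np.float64(8.4)), (0.5, np.float64(5.8))]
[ 0.61206924 -0.18059502  0.07704997] [310.51002441 119.33970745]
```

```bash
cat >> binfit.py <<'E'
h.PIV=np.array([.5726,-.184,.045]);h.YAW=.144
for A in(.5,.525):
    M=R.from_euler('z',h.YAW)*R.from_euler('y',-A)
    for z,pts in((50,[(281,91),(331,93),(281,149),(330,150)]),(8,[(310.6,123.3)])):
        for q in pts:
            c,d=ray(0,q,p);c=M.inv().apply(c-h.PIV)*1000;d=M.inv().apply(d);print(A,q,(c+d*(z-c[2])/d[2]).round(1))
E
python3 binfit.py; python3 - <<'E'
import cv2
im=cv2.imread("pics/c1.png")[60:170,180:440];cv2.imwrite("pics/c1z.png",cv2.resize(im,(780,330),interpolation=3))
E
```

```text
[ 0.5267  0.0006 -0.0013 -0.0232] [ 0.1  3.   0.6  3.4 -2.3 -4.3  1.7 -3.4  0.2 -0.4 -1.2]
[(0.35, np.float64(12.3)), (0.4, np.float64(10.5)), (0.45, np.float64(8.4)), (0.5, np.float64(5.8))]
[ 0.61206924 -0.18059502  0.07704997] [310.51002441 119.33970745]
0.5 (281, 91) [69.3 22.1 50. ]
0.5 (331, 93) [ 69.3 -18.9  50. ]
0.5 (281, 149) [22.4 21.3 50. ]
0.5 (330, 150) [ 23.1 -20.1  50. ]
0.5 (310.6, 123.3) [46.5 -2.5  8. ]
0.525 (281, 91) [70.3 22.  50. ]
0.525 (331, 93) [ 70.4 -18.8  50. ]
0.525 (281, 149) [23.7 21.3 50. ]
0.525 (330, 150) [ 24.4 -20.1  50. ]
0.525 (310.6, 123.3) [46.6 -2.5  8. ]
```

View pics/c1z.png

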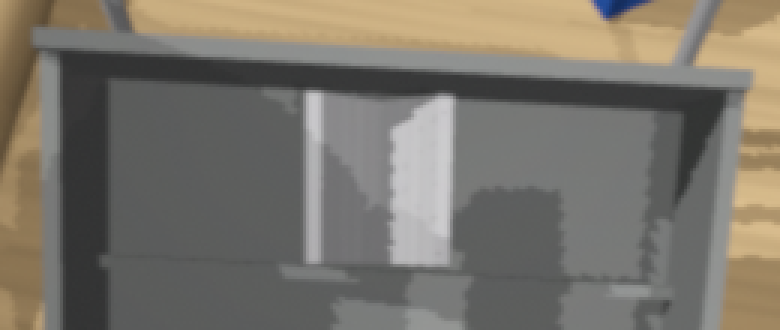

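```bash
python3 - <<'E'
from h import *
plan(B(46,1.1,90,.5),T(YAW+.015,.5),flip=1)
E
```

```text
n 2 rotmag 7.1
[[39.9, -3.9, -35.9], [0.69, -3.47, -0.36]]
[[37.7, -4.1, -38.2], [0.69, -3.47, -0.36]]
```

```bash
python3 -m inch '[[64,[20,-3,-26],[0.5,-2.3,-0.2]],[64,[25,-3,-25],[0.5,-2.3,-0.2]],[64,[32,-2,-23],[0.4,-2.3,-0.2]],[64,[0,0,0],[0,0,0]],[64,[0,0,0],[0,0,0]]]'
cat > bp.py <<'E'
from h import *
import sys
z=float(sys.argv[1]);o=get_obs();A=.5
M=R.from_euler('z',YAW)*R.from_euler('y',-A);print("bin:",(M.inv().apply(o["position"]-PIV)*1000).round(1),o["ft_force"].round(1),o["q"].round(2),o["grip_width"])
plan(B(46,1.1,z,A),T(YAW+.015,A),flip=1)
E
python3 bp.py 14
```

```text
time: 16.3
position: [0.5708, -0.1819, 0.1401]
tool_rot: [0.855, 0.068, -0.512, 0.038]
ft_force: [-0.8, -0.0, -0.1]
grip_width: 0.0637
bin: [44.3  2.3 84.1] [-0.8 -0.  -0.1] [-0.68  0.53  1.91  0.82  0.51  0.04] 0.06373265876233385
n 2 rotmag 0.5
[[35.0, 1.0, -1.1], [-0.13, 0.21, 0.08]]
[[35.0, 0.9, -1.0], [-0.13, 0.21, 0.08]]
```

```bash
python3 -m inch '[[64,[17,1,-1],[0,0,0]],[64,[18,0.5,-1],[0,0,0]],[64,[0,0,0],[0,0,0]]]'; python3 bp.py 14
```

```text
time: 16.68
position: [0.5873, -0.1812, 0.1077]
tool_rot: [0.855, 0.067, -0.513, 0.036]
ft_force: [1.6, 0.3, 0.2]
grip_width: 0.0641
bin: [43.2  0.7 47.8] [1.6 0.3 0.2] [-0.66  0.6   1.89  0.9   0.46 -0.02] 0.06413790229847838
n 1 rotmag 0.8
[[33.8, -0.0, -3.2], [-0.52, 0.54, 0.17]]
```

```bash
python3 -m inch '[[64,[12,0,-2],[-0.3,0.3,0]],[64,[12,0,-2],[-0.2,0.3,0]],[64,[10,0,-2],[0,0,0]],[64,[0,0,0],[0,0,0]]]'; python3 bp.py 14
```

```text
time: 17.18
position: [0.6069, -0.1791, 0.0798]
tool_rot: [0.857, 0.068, -0.509, 0.038]
ft_force: [-0.5, 0.5, 0.6]
grip_width: 0.0642
bin: [47.1 -0.1 13.9] [-0.5  0.5  0.6] [-0.64  0.67  1.87  1.    0.42 -0.11] 0.06417246484076325
n 1 rotmag 0.3
[[-0.1, -1.2, 1.1], [-0.24, -0.01, 0.12]]
```

```bash
python3 -m inch '[[36,[0,-1,0],[0,0,0]],[36,[0,0,0],[0,0,0]],[36,[0,0,0],[0,0,0]],[36,[0,0,0],[0,0,0]],[36,[0,0,0],[0,0,0]]]' 40; python3 bp.py 74
```

```text
time: 17.8
position: [0.6062, -0.1783, 0.0806]
tool_rot: [0.857, 0.068, -0.509, 0.039]
ft_force: [-0.2, -0.0, -1.4]
grip_width: 0.0398
bin: [46.9  0.9 14.9] [-0.2 -0.  -1.4] [-0.63  0.67  1.87  1.    0.42 -0.11] 0.03982338648103746
n 2 rotmag 0.2
[[-29.5, -0.4, 0.5], [-0.11, -0.01, 0.03]]
[[-29.5, -0.4, 0.5], [-0.11, -0.01, 0.03]]
```

```bash
python3 -m inch '[[36,[-15,0,1],[0,0,0]],[36,[-25,0,1],[0,0,0]],[36,[-30,0,1],[0,0,0]],[36,[-35,0,0],[0,0,0]],[36,[-30,0,0],[0,0,0]],[36,[0,0,0],[0,0,0]]]' 40; python3 - <<'E'
from h import *
x=np.load("row.npy");u=np.array([np.cos(x[2]),np.sin(x[2])]);mid=x[:2]+u*x[3]/2
o=get_obs();print(o["q"].round(2),o["ft_force"].round(1),(R.from_euler('z',-YAW).apply(o["position"]-PIV)*1000).round(1))
for f in (0,1): plan([.53,.0,.24],T(0,0),flip=f)
E
```

```text
time: 18.55
position: [0.5307, -0.1861, 0.1982]
tool_rot: [0.854, 0.071, -0.514, 0.036]
ft_force: [1.0, 0.3, -5.7]
grip_width: 0.0397
[-0.75  0.39  1.94  0.69  0.63  0.14] [ 1.   0.3 -5.7] [-41.7   4.  153.2]
n 19 rotmag 171.3
[[-1.1, -9.7, -2.3], [-8.75, -0.22, -2.17]]
[[-0.8, -9.3, -3.8], [-8.75, -0.22, -2.17]]
[[-0.5, -8.6, -5.1], [-8.75, -0.22, -2.17]]
[[-0.2, -7.7, -6.4], [-8.75, -0.22, -2.17]]
[[0.1, -6.7, -7.5], [-8.75, -0.22, -2.17]]
[[0.3, -5.5, -8.4], [-8.75, -0.22, -2.17]]
[[0.4, -4.1, -9.1], [-8.75, -0.22, -2.17]]
[[0.5, -2.7, -9.7], [-8.75, -0.22, -2.17]]
[[0.5, -1.1, -10.0], [-8.75, -0.22, -2.17]]
[[0.5, 0.4, -10.0], [-8.75, -0.22, -2.17]]
[[0.4, 2.0, -9.8], [-8.75, -0.22, -2.17]]
[[0.3, 3.4, -9.4], [-8.75, -0.22, -2.17]]
[[0.1, 4.8, -8.8], [-8.75, -0.22, -2.17]]
[[-0.1, 6.1, -8.0], [-8.75, -0.22, -2.17]]
[[-0.4, 7.2, -6.9], [-8.75, -0.22, -2.17]]
[[-0.7, 8.2, -5.7], [-8.75, -0.22, -2.17]]
[[-1.1, 8.9, -4.4], [-8.75, -0.22, -2.17]]
[[-1.5, 9.5, -3.0], [-8.75, -0.22, -2.17]]
[[-1.8, 9.7, -1.5], [-8.75, -0.22, -2.17]]
n 4 rotmag 29.3
[[-5.4, -46.1, -11.0], [2.19, -6.96, 0.7]]
[[-7.2, -46.4, -8.5], [2.19, -6.96, 0.7]]
[[-8.6, -46.5, -5.7], [2.19, -6.96, 0.7]]
[[-9.7, -46.6, -2.8], [2.19, -6.96, 0.7]]
```

```bash
python3 -m inch '[[36,[-8,-46,-11],[2.2,-7,0.7]],[36,[-8,-46,-8],[2.2,-7,0.7]],[36,[-8,-46,-5],[2.2,-7,0.7]],[36,[-8,-46,-2],[2.2,-7,0.7]],[36,[0,0,0],[0,0,0]]]'; python3 - <<'E'
from h import *
x=np.load("row.npy");u=np.array([np.cos(x[2]),np.sin(x[2])]);mid=x[:2]+u*x[3]/2
plan([*mid,.14],T(x[2]),flip=1)
E
```

```text
time: 19.18
position: [0.5206, -0.0264, 0.2283]
tool_rot: [0.729, 0.023, -0.684, -0.001]
ft_force: [0.6, -1.1, -5.9]
grip_width: 0.0396
n 5 rotmag 13.0
[[19.8, -45.3, -8.3], [2.47, -0.68, 0.46]]
[[19.3, -45.8, -6.6], [2.47, -0.68, 0.46]]
[[18.9, -46.2, -4.9], [2.47, -0.68, 0.46]]
[[18.4, -46.5, -3.1], [2.47, -0.68, 0.46]]
[[18.0, -46.7, -1.3], [2.47, -0.68, 0.46]]
```

```bash
python3 -m inch '[[36,[8,-45,-8],[2.5,-0.7,0.5]],[36,[15,-46,-7],[2.5,-0.7,0.5]],[36,[19,-46,-5],[2.5,-0.7,0.5]],[36,[25,-46,-3],[2.5,-0.7,0.5]],[36,[25,-46,-1],[2.5,-0.7,0.4]],[36,[0,0,0],[0,0,0]],[36,[0,0,0],[0,0,0]]]'; cat > pp.py <<'E'
from h import *
import sys
x=np.load("row.npy");u=np.array([np.cos(x[2]),np.sin(x[2])]);mid=x[:2]+u*x[3]/2
print(get_obs()["ft_force"].round(1));plan([*mid,float(sys.argv[1])],T(x[2]),n=int(sys.argv[2]),flip=1)
E
python3 pp.py .045 2
```

```text
time: 20.05
position: [0.5582, 0.2052, 0.1295]
tool_rot: [-0.698, 0.071, 0.709, 0.069]
ft_force: [-0.2, -0.1, -5.8]
grip_width: 0.0398
[-0.2 -0.1 -5.8]
n 2 rotmag 1.2
[[42.2, -0.2, -2.1], [-0.39, 0.43, -0.1]]
[[42.2, -0.1, -1.8], [-0.39, 0.43, -0.1]]
```

```bash
python3 -m inch '[[36,[25,0,-1],[-0.4,0.4,-0.1]],[36,[25,0,-1],[-0.3,0.4,-0.1]],[36,[20,0,-1],[0,0,0]],[36,[10,0,-1],[0,0,0]],[36,[0,0,0],[0,0,0]],[36,[0,0,0],[0,0,0]]]'; python3 pp.py .030 2
```

```text
time: 20.8
position: [0.564, 0.1971, 0.05]
tool_rot: [0.705, -0.068, -0.703, -0.069]
ft_force: [0.0, -0.3, -5.2]
grip_width: 0.04
[ 0.  -0.3 -5.2]
n 2 rotmag 0.6
[[10.0, -3.4, 2.2], [-0.29, -0.1, 0.06]]
[[10.0, -3.4, 2.2], [-0.29, -0.1, 0.06]]
```

```bash
python3 -m inch '[[36,[6,-3.5,2],[-0.3,0,0]],[36,[6,-3.5,2],[-0.3,0,0]],[36,[0,0,0],[0,0,0]],[36,[0,0,0],[0,0,0]]]'; python3 pp.py .030 2
```

```text
time: 21.3
position: [0.5622, 0.2059, 0.0389]
tool_rot: [0.707, -0.063, -0.702, -0.065]
ft_force: [0.4, 0.1, -4.9]
grip_width: 0.0396
[ 0.4  0.1 -4.9]
n 2 rotmag 0.4
[[4.4, 0.8, 0.5], [0.05, -0.18, 0.1]]
[[4.4, 0.8, 0.5], [0.05, -0.18, 0.1]]
```

```bash
python3 -m inch '[[36,[3,1,0.5],[0,-0.2,0]],[36,[3,0.5,0.5],[0,-0.2,0]],[36,[2,0,0],[0,0,0]],[36,[0,0,0],[0,0,0]]]'; python3 -m inch '[[36,[1.5,0,0],[0,0,0]],[36,[0,0,0],[0,0,0]]]'; python3 -m inch '[[36,[1,0,0],[0,0,0]],[36,[0,0,0],[0,0,0]]]';python3 pp.py .027 1
```

```text
time: 21.8
position: [0.5612, 0.2045, 0.0304]
tool_rot: [-0.704, 0.063, 0.704, 0.065]
ft_force: [0.5, -0.3, -5.0]
grip_width: 0.0395
time: 22.05
position: [0.5612, 0.2044, 0.0288]
tool_rot: [-0.704, 0.063, 0.704, 0.066]
ft_force: [-0.2, -0.2, -5.6]
grip_width: 0.0396
time: 22.3
position: [0.5613, 0.2044, 0.0278]
tool_rot: [-0.704, 0.063, 0.704, 0.066]
ft_force: [-0.2, 0.0, -5.2]
grip_width: 0.0399
[-0.2  0.  -5.2]
n 1 rotmag 0.2
[[0.8, -0.1, 0.3], [0.1, 0.03, 0.2]]
```

```bash
for i in 1 2 3; do python3 -m inch '[[36,[1,0,0],[0,0,0]],[36,[0,0,0],[0,0,0]]]'|sed -n '2p;4p'; done;python3 pp.py .027 1
```

```text
position: [0.5613, 0.2045, 0.0268]
ft_force: [-0.0, 0.1, -6.1]
position: [0.5615, 0.2045, 0.026]
ft_force: [-0.9, 0.3, -4.2]
position: [0.5616, 0.2045, 0.026]
ft_force: [-0.7, -0.1, -5.0]
[-0.7 -0.1 -5. ]
n 1 rotmag 0.2
[[-1.0, 0.0, 0.6], [0.11, -0.03, 0.22]]
```

```bash
for i in 1 2; do python3 -m inch '[[36,[1.5,0,0],[0,0,0]]]'|sed -n '2p;4p'; done
```

```text
position: [0.5617, 0.2045, 0.0259]
ft_force: [-3.3, -1.4, 13.6]
position: [0.5616, 0.2045, 0.0259]
ft_force: [-4.2, -0.6, 8.9]
```

```bash
python3 -m inch '[[36,[1,0,0],[0,0,0]]]'|sed -n '2p;4p'; python3 pp.py .025 1
```

```text
position: [0.5617, 0.2045, 0.0259]
ft_force: [-2.2, -0.9, 3.2]
[-2.2 -0.9  3.2]
n 1 rotmag 0.3
[[0.9, 0.0, 0.7], [0.12, -0.07, 0.23]]
```

```bash
python3 -m inch '[[60,[0,0,0],[0,0,0]],[60,[0,0,0],[0,0,0]],[60,[0,0,0],[0,0,0]],[60,[-10,0,0],[0,0,0]],[60,[-30,0,0],[0,0,0]],[70,[-50,0,0],[0,0,0]],[87,[-50,0,0],[0,0,0]],[87,[-50,0,0],[0,0,0]],[87,[0,0,0],[0,0,0]]]'
python3 - <<'E'
from h import *
x=np.load("row.npy");u=np.array([np.cos(x[2]),np.sin(x[2])]);mid=x[:2]+u*x[3]/2
n=np.array([-u[1],u[0]])
plan([*(mid-.06*u+.06*n),.23],T(x[2]),flip=1);print(get_obs()["q"].round(2))
E
```

```text
time: 24.55
position: [0.5637, 0.2041, 0.2244]
tool_rot: [0.707, -0.062, -0.701, -0.066]
ft_force: [-0.2, 0.6, -0.5]
grip_width: 0.0855
n 2 rotmag 0.6
[[-2.9, -30.1, 31.3], [0.05, -0.24, 0.19]]
[[-2.8, -30.0, 31.3], [0.05, -0.24, 0.19]]
[0.16 0.49 1.5  0.   1.14 1.91]
```

```bash
python3 -m inch '[[87,[0,-25,15],[0,0,0]],[87,[0,-25,15],[0,0,0]],[87,[0,0,0],[0,0,0]],[87,[0,0,0],[0,0,0]]]'
python3 look.py d1
python3 -m inch '[[87,[0,45,0],[0,0,0]],[87,[0,45,0],[0,0,0]],[87,[0,0,0],[0,0,0]],[87,[0,0,0],[0,0,0]]]'
python3 look.py d2
cat > row3.py <<'E'
import pickle,sys;from fit import *
ks=sys.argv[1:];V=[pickle.load(open(k+".pkl","rb")) for k in ks]
def poses(x): # near x,y,yaw,d,z, loose x,y,yaw
    Rm=R.from_euler('z',x[2]).as_matrix();n=np.array([x[0],x[1],x[4]]);return [(Rm,n),(Rm,n+Rm[:,0]*x[3]),(R.from_euler('z',x[7]).as_matrix(),np.array([x[5],x[6],x[4]]))]
a=np.load("row.npy");m=a[:2]+a[3]/2*np.array([np.cos(a[2]),np.sin(a[2])])
x0=np.array([*a,m[0],m[1],a[2]]);DL=np.array([.004,.004,.03,.004,.003,.005,.005,.05])
D=[]
for o,p,im,t in V:
    roi=np.zeros((400,640),np.uint8);A,n=poses(x0)[0]
    cv2.fillPoly(roi,[np.int32([proj(0,n+A@np.array(q),p) for q in[(-.045,-.05,0),(.24,-.05,0),(.24,.05,0),(-.045,.05,0)]])],1)
    D.append((cv2.GaussianBlur((greymask(im,70,100)*roi).astype(np.float32),(0,0),1),p,roi))
def cost(x): return sum(((cv2.GaussianBlur(render(p,poses(x)),(0,0),1)-m)**2*r).sum() for m,p,r in D)
b=x0
for s in(1,-.6,.4):
    r=minimize(cost,b,method="Nelder-Mead",options=dict(initial_simplex=np.vstack([b,b+np.diag(DL*s)]),xatol=1e-5,fatol=1e-2,maxiter=500));b=r.x
x=r.x;print(x.round(4),cost(x0),r.fun)
u=np.array([np.cos(x[2]),np.sin(x[2])]);n=np.array([-u[1],u[0]]);e=x[5:7]-(x[:2]+u*x[3]/2)
print("loose error along/across mm, yaw deg:",(e@u*1e3).round(2),(e@n*1e3).round(2),np.degrees(x[7]-x[2]).round(2))
out=[]
for (o,p,im,t),k in zip(V,ks):
    c,_=cv2.findContours((render(p,poses(x))>.5).astype(np.uint8),0,1);i=im[:,:,::-1].copy();j=i.copy();cv2.drawContours(j,c,-1,(0,0,255),1)
    q=proj(0,[*m,.04],p).astype(int);cx=max(q[0]-100,0);out+= [y[max(q[1]-130,0):max(q[1]-130,0)+260,cx:cx+200] for y in(i,j)]
cv2.imwrite("pics/%s_fit.png"%"".join(ks),np.hstack(out)[:, :800])
E
python3 row3.py d1 d2
```

```text
time: 25.05
position: [0.5414, 0.2585, 0.2233]
tool_rot: [0.706, -0.063, -0.702, -0.066]
ft_force: [0.4, 0.1, -0.4]
grip_width: 0.0867
25.1 [0.54136404 0.25845902 0.22329017]
time: 25.6
position: [0.5258, 0.1654, 0.2216]
tool_rot: [0.706, -0.065, -0.702, -0.067]
ft_force: [0.1, 0.0, -0.4]
grip_width: 0.0872
25.65 [0.52578095 0.1654153  0.22159802]
[ 0.4672  0.2223 -0.1829  0.1921  0.0237  0.5613  0.2052 -0.1729] 392.8134 260.6611328125
loose error along/across mm, yaw deg: -0.37 0.33 0.57
```

View pics/d1d2_fit.png

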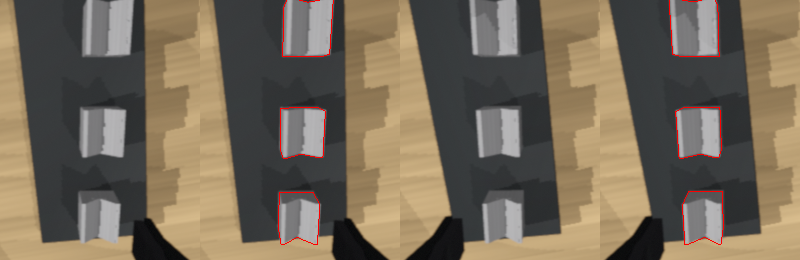

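```bash
python3 row3.py d1; python3 row3.py d2
```

```text
[ 0.4671  0.2224 -0.1837  0.1924  0.0234  0.5614  0.2051 -0.1797] 190.99606 128.7868194580078
loose error along/across mm, yaw deg: -0.35 0.21 0.23
[ 0.4663  0.2229 -0.1822  0.1935  0.0199  0.5607  0.206  -0.171 ] 201.81732 105.82948303222656
loose error along/across mm, yaw deg: -0.82 0.5 0.64
```

Both views put the block within 1 mm and about 0.6° of its place, so I'm handing in.

```bash
python3 -c "
from rig import robot,get_obs
print(robot.hand_in(),get_obs()['time'],get_obs()['ft_force'])"
```

```text
the job is handed in; nothing more can be done
the job is handed in; nothing more can be done
```

The V-block is out of the bin and standing groove up on the granite plate, midway between the two standing blocks and in line with them. I handed in at about 25.7 s with the gripper open and clear of everything; no verdict was given.

**Tipping the bin:** My first attempt ran the last joint into its range limit and the fingers slipped back. I withdrew, turned the gripper half a turn and tipped the bin to its stop. While pushing against the stop, the wrist force reached about 48 N, read only at the end of each row. That is under the 120 N limit. It acted through the fingers, as far as I can tell, so the 40 N limit for the arm and gripper body should not apply. A fit to the tipped bin gave 0.53 rad where the stop is at 0.50, with up to 4 pixels of misfit. I took that as fully tipped.

**Placing:** The block was gripped at 39.8 mm. It touched down on the plate with at most about 20 N.

**Last checks, from two wrist views:**

| | Along the row | Across the row | Twist |
|---|---|---|---|
| Both views together | −0.4 mm | +0.3 mm | 0.6° |
| First view alone | −0.35 mm | +0.2 mm | 0.2° |
| Second view alone | −0.8 mm | +0.5 mm | 0.6° |

- **Standing blocks:** The near block and the row direction measured the same as before placing, and the far block's spacing was within 1 mm, about the measuring error.
- **Plate height:** The image fit put the plate's top at 23.7 mm, against 20 mm in the text. The contact height agreed with 20 mm.
- **Not checked:** I took no further picture of the bin or the other objects after taking the block out.

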